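# Lock a brake caliper's pad pin with its spring clip

## Robot

A 7-joint arm with a two-finger parallel gripper is mounted at the origin on the work surface. World frame = base frame: x ahead of the robot, y to its left, z up, the work surface at z = 0. Lengths are in m, angles in rad, forces in N, time in s.
With the tool pointing down it reaches from about 0.4 to 0.925 m from the base axis. Payload 5.6 kg.
Tool frame: the origin (TCP) lies midway between the tips of the shut fingers; the grasp point (between the pads) lies 19 mm behind it (arm.tcp_to_grasp is the distance from the TCP to the grasp point, in m); z points along the fingers, y is the line along which they close (so a half turn about z gives the same grasp; the last joint's range is limited). The gripper opens to 85 mm and grips with 20 to 120 N. Pads are 22 mm wide; open, the fingers measure 114 mm over their backs; the gripper's body (76 mm by 85 mm) begins 54 mm behind the grasp point. The pads swing forward as they close: fully open they stand 13 mm farther back than shut.
Start: joints at [1.196, 0.468, -0.012, 1.603, 0.006, 1.071, -0.056], TCP at [0.212, -0.615, 0.203] pointing down, gripper open.
Joint ranges: [-2.53, 2.53], [-0.31, 2.02], [-1.57, 1.55], [0.28, 2.44], [-1.29, 4.43], [0.15, 1.84], [-2.92, 2.92]. Speed limits (rad/s): [2.57, 2.57, 3.14, 3.14, 3.14, 3.14, 3.14].

## Interface

Orientations are given as [roll, pitch, yaw] about the fixed x, y, z axes, in that order (R = Rz(yaw) Ry(pitch) Rx(roll)).
In Python, from cell import arm gives the robot as it stands. Calls block until the motion is done:
- arm.goto(position, orientation): joint-space move of the TCP to a pose.
- arm.servo_line(position, feed=0.15, frame=None): straight line of the TCP; frame=None keeps the orientation; feed is the mean speed in m/s.
- arm.move_joints(angles): joint-space move.
- arm.open() and arm.grasp(): open the fingers fully, or close them until they stop; the grip force is fixed at half the most.
- arm.hold(seconds).
- arm.solve_ik(position, orientation): joint angles nearest the present ones, or None.
- arm.read_state(): the state.
- arm.capture(name): name is "scene" or "top"; returns (picture, depth): 420x560x3 uint8, red, green, blue; 420x560 float32, m along the optical axis (not along the pixel's ray), 0 where there is no reading.
- arm.camera_model(name): a dict with "K" (3x3 intrinsics, pixels), "dist_coeffs" ([k1, k2, p1, p2, k3] as OpenCV has them; the pictures are not rectified), "world_to_cam" (4x4, takes a point from world to camera coordinates). Camera axes: x right, y down, z forward; pixel columns grow to the right and rows downward; lengths in m; the calibration is good to about 2 mm. A picture is of the moment at which its call begins. camera_model takes no time and is no camera call.
A pose or a line that the arm cannot do raises arm.MotionError and nothing moves.
- arm.hand_in(): hands the job in; it is judged then, once.
The state is a dict: "t": time; "joint_positions": joint angles; "qvel": joint speeds; "effort": joint torques, N m; "tcp_pos": TCP position; "tcp_rot": TCP orientation; "force": force on the tool from outside, world axes, zero at the start; "torque": the same for the moment, N m; "grip_width": opening from 0.0 (shut) to 1.0 (fully open); "grip_force": force on a finger pad.
Only numpy, scipy, OpenCV 4.12 (cv2) and the standard library are available. Lean on these libraries where they do the work, as an engineer would, in place of code of your own. Each camera call takes 0.05 s, during which the arm holds its last target. There are 200 camera calls.

## Task

The pad pin of the brake caliper has crept part way out: push it fully home by its head, then take the orange-handled spring clip from its clear rack on the blue foot and press it sideways (straight down) over the pin's exposed groove until it snaps past its bulge and sits fully home on the pin, and let go. Press slowly and gently: the caliper floats on springs, gives way under the clip and must not be pressed down to the bottom of them; leave the other things on the bench where they are.

Things in the scene. Friction and masses are not known exactly. Their poses are not given: they have to be found in the camera images.
- caliper: Brake caliper on a 190 x 130 x 12 mm foot plate fixed to the bench (its middle at x = +30 mm). Origin: on the bench under the pad pin, midway between the ears; z up, y along the pin. Ears 46 mm (x) by 14 mm (y) at y = -40 and +40 mm, 125 mm high, carry the pin, 108 mm high. Behind, at x = +62 mm, a lying cylinder, top 120 mm high. The caliper, but not its foot plate or origin, floats on springs.
- head (a joint): How far the caliper, with its pin, is pressed down on its yellow springs, in m: 0 = up (at rest), 0.034 = bottomed. About 0.8 N per mm after a first 1.5 N; damped, so fast pressing takes much more force; rises by itself when let go.
- pin (a joint): How far the brass pad pin is pulled out of the caliper, along the caliper's +y, in m: 0 = fully home against a hard stop (head against the ear), up to 0.03. It stays where it is left; about 4 N slides it. Push it home along the caliper's -y on its head.
- pin_head (a point): Centre of the outer flat face of the pin's round head (diameter 26 mm, 8 mm thick), at the caliper's +y end of the pin, facing the caliper's +y; moves with the pin. Axes as the caliper's.
- pin_groove (a point): Middle, on the pin's axis, of the greased groove near the pin's -y end: 12 mm diameter, 12 mm wide along the pin, between 18 mm shoulders. With the pin home it lies 11 mm clear of the ear's outer face (58 mm from the caliper's origin in -y); with the pin out it is hidden in or behind the ear. Moves with the pin. Axes as the caliper's.
- clip: Spring clip: two sprung 4 mm wire legs in its x-z plane under an orange handle. Origin: where the pin's axis lies when home. z from leg tips to handle, x across the legs, y along the pin when fitted (either way round). Stop between the legs at z = +6 mm meets the groove's floor when home. About 150 g. Starts upright in the rack, handle up, x along the rack's x.
- clip_handle (a point): Centre of the clip's orange plastic handle: 28 mm (x) by 14 mm (y) by 32 mm (z), 32 mm above the clip's origin along its z. Axes as the clip's.
- clip_bulge (a point): Middle of the gap between the bulges of the clip's legs, 9 mm below the clip's origin: the gap is 6 mm and the 12 mm groove has to force it open, which takes about 15 N of pressing; past it the clip snaps inward and grips the pin, but must still be pressed until its stop meets the pin. Leg tips flare to 28 mm overall, 21 mm below the origin. Axes as the clip's.
- rack: Clear plastic block fixed to the bench, 56 mm (x) x 40 mm (y) x 45 mm high, with a slot 36 x 8 mm along its x in which the clip's legs hang; the clip's handle rests on its top. On a blue 90 x 70 x 4 mm foot plate. Origin: centre of its underside.
- pad_a: Bystander: loose brake pad lying flat, 110 x 50 x 16 mm; origin under its centre.
- pad_b: Bystander: loose brake pad lying flat, 110 x 50 x 16 mm; origin under its centre.
- spare_pin: Bystander: spare steel pin lying along its x, 98 mm long, head 26 mm diameter; origin on the bench under its middle. Not to be used.
- brush: Bystander: brush with a long handle lying flat along its x; origin under its centre.
- wrench: Bystander: steel wrench lying flat along its x; origin under its centre.
- spray_can: Bystander: upright blue spray can, 66 mm diameter, 190 mm high; origin under its centre.
- tin: Bystander: open steel tin, 80 mm diameter, 60 mm high; origin under its centre.

How it is judged:
On the way, in this order (a step that is already met when the one before it is completed fails the run):
1. the pad pin is fully home (value of joint pin below 0.002 m), for 0.2 s.
2. the clip has snapped past its bulge and sits home in the groove (x of clip in the frame of pin_groove between -0.0025 and 0.0025 m and z of clip in the frame of pin_groove between -0.0025 and 0.0025 m and y of clip in the frame of pin_groove between -0.005 and 0.005 m and angle between the y axis of clip and the y axis of pin_groove, either way round below 0.25 rad), for 0.2 s.
At the end, for the whole second after the job is handed in: The pin is home (within 2 mm), the clip sits in its groove with its origin within 2.5 mm of the pin's axis and 5 mm of the groove's middle, its y axis within 0.25 rad of the pin's, released and at rest (all of step 2 and value of joint pin below 0.002 m and linear speed of clip below 0.02 m/s); the robot touches nothing.
It fails at once if the clip is forced hard against the pin or caliper (contact forces of more than 65 N, the legs' squeeze included) (contact force between clip and caliper above 65 N).
It fails at once if the caliper is pressed down to the bottom of its springs (more than 31 mm) (value of joint head above 0.031 m).
It fails at once if the gripper presses on the caliper or its pin with more than 40 N (contact force between any of the fingers, the arm and caliper above 40 N).
It fails at once if a bystander is moved by more than 20 mm (distance of any of pad_a, pad_b, spare_pin, brush, wrench, spray_can, tin from where it was at the start of the episode above 0.02 m).
It also fails if it takes over 58 s, if anything falls off the work surface, if the arm or the gripper's body presses on something with over 40 N, if the wrist force passes 120 N, or if a joint passes its speed limit or range.

## Working session

There is one attempt and no reset: what is moved stays moved. The work goes in short steps, each a Python script; the robot and the scene stay as the last script left them, time stands still between calls to the robot, and variables do not carry over. Pictures are saved under pics/ and viewed, at most 10 in all, crops included, and the job is handed in when it is done.

```bash
mkdir -p pics; ls
cat > h.py <<'E'
import numpy as np,cv2
from cell import arm
def snap(n,tag):
    p,d=arm.capture(n); cv2.imwrite(f'pics/{tag}.png',p[:,:,::-1]); np.save(f'pics/{tag}.npy',d); return p,d
def world(n,d,px):
    m=arm.camera_model(n);K=np.array(m['K']);T=np.linalg.inv(np.array(m['world_to_cam']))
    px=np.array(px,float).reshape(-1,1,2)
    u=cv2.undistortPoints(px,K,np.array(m['dist_coeffs'],float)).reshape(-1,2)
    z=np.array([d[int(round(v)),int(round(c))] for c,v in px.reshape(-1,2)])
    P=np.c_[u*z[:,None],z]
    return P@T[:3,:3].T+T[:3,3]
def cloud(n,d):
    v,c=np.mgrid[0:420,0:560]; return world(n,d,np.c_[c.ravel(),v.ravel()]).reshape(420,560,3)
E
python3 - <<'E'
from h import *
for n in('scene','top'):
    snap(n,n+'0'); m=arm.camera_model(n); print(m['K'],m['world_to_cam'])
s=arm.read_state();print(s)
E
```

```text
pics
[[407.79453851   0.         274.96905942]
 [  0.         407.79453851 203.25787527]
 [  0.           0.           1.        ]] [[ 0.0659161   0.99782085 -0.00293718 -0.02223369]
 [ 0.59585628 -0.04172309 -0.80200653 -0.27629695]
 [-0.80038138  0.05111501 -0.59730804  1.63727209]
 [ 0.          0.          0.          1.        ]]
[[447.62654229   0.         283.66289487]
 [  0.         447.62654229 214.83812687]
 [  0.           0.           1.        ]] [[ 0.02689225 -0.9993425   0.02431819 -0.03303973]
 [-0.98709916 -0.03038812 -0.15719988  0.59339629]
 [ 0.15783551 -0.01977701 -0.98726735  1.0618414 ]
 [ 0.          0.          0.          1.        ]]
{'t': 0.1, 'joint_positions': array([ 1.196024  ,  0.46831885, -0.01158634,  1.60351662,  0.00599948,
        1.07138928, -0.05628484]), 'qvel': array([-2.02857128e-03, -1.23947679e-03,  1.91624265e-04, -3.09569192e-03,
       -3.55029073e-05, -2.45034364e-04, -3.85588813e-04]), 'effort': array([ 9.43975392e-04, -5.33524275e+01,  2.15999410e-02, -2.51966572e+01,
        1.14698373e-02,  4.28817468e-03, -9.25572749e-06]), 'tcp_pos': array([ 0.21146803, -0.61407106,  0.20182048]), 'tcp_rot': array([-3.13999943e+00,  1.22129432e-04,  3.31708090e-01]), 'force': array([-0.55638128,  0.18425622, -0.42062769]), 'torque': array([ 0.04085736,  0.0488767 , -0.00243835]), 'grip_force': 0.0, 'grip_width': 1.0003716773786533}
```

View pics/scene0.png

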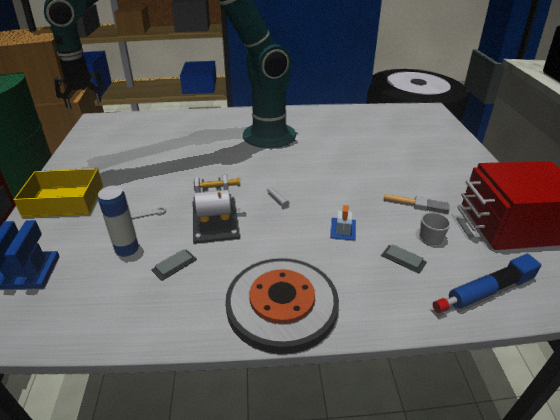

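View pics/top0.png

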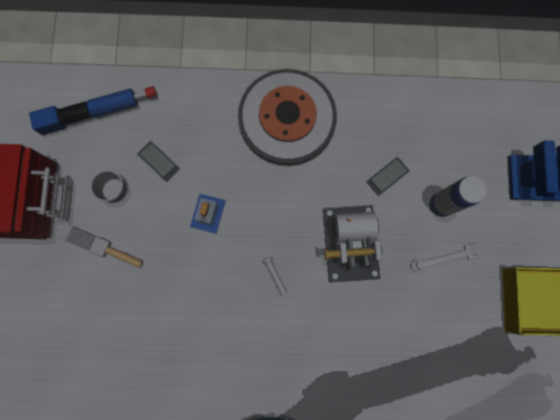

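Scene: caliper at about (215,210), with the clip rack at (344,225). Top: caliper at (352,243) and rack at (208,212), so caliper +y is roughly world +y. I'll enlarge both.

Run:
```python
from h import *
t=cv2.imread('pics/top0.png');s=cv2.imread('pics/scene0.png')
a=cv2.resize(t[195:295,310:400],None,fx=4.4,fy=4.4,interpolation=cv2.INTER_CUBIC)
b=cv2.resize(t[185:240,180:235],None,fx=7,fy=7,interpolation=cv2.INTER_CUBIC)
o=np.zeros((440,800,3),np.uint8);o[:440,:396]=a[:440,:396];o[:385,405:790]=b;cv2.imwrite('pics/c1.png',o)
a=cv2.resize(s[170:245,185:250],None,fx=6,fy=6,interpolation=cv2.INTER_CUBIC)
b=cv2.resize(s[195:245,320:370],None,fx=8,fy=8,interpolation=cv2.INTER_CUBIC)
o=np.zeros((450,800,3),np.uint8);o[:450,:390]=a;o[:400,395:795]=b;cv2.imwrite('pics/c2.png',o)
d=np.load('pics/top0.npy');C=cloud('top',d)
for n,(u0,v0,u1,v1) in dict(cal=(310,195,400,295),rack=(180,185,235,240)).items():
    p=C[v0:v1,u0:u1].reshape(-1,3)
    print(n,p.min(0),p.max(0),np.histogram(p[:,2],bins=np.arange(-.01,.15,.01))[0])
rgb=t[:,:,::-1].astype(int)
R,G,B=rgb[...,0],rgb[...,1],rgb[...,2]
# foot plate (dark) and blue plate, rects in world
import itertools
def rect(m,nm):
    p=C[m];print(nm,m.sum(),p.mean(0),cv2.minAreaRect((p[:,:2]*1000).astype(np.float32)))
v,u=np.mgrid[0:420,0:560]
inc=(u>318)&(u<388)&(v>195)&(v<295)
rect(inc&(C[...,2]>.006)&(C[...,2]<.2),'cal all')
inr=(u>180)&(u<235)&(v>185)&(v<240)
rect(inr&(B>R+40)&(B>G+20),'blue')
m=inr&(R>150)&(R>B+60);rect(m,'orange');print(np.c_[u[m],v[m],C[m]*1000].round(0)[::4])
rect(inc&(C[...,2]>.095)&(R>B+50),'brass')
```

```text
cal [ 0.40185389 -0.31797547 -0.00639129] [0.66325433 0.00601424 1.14240664] [1064 4007 1474   53    0    0    2   39   90  110  252  409  844  616
   18]
rack [ 0.41903322  0.00601424 -0.00538778] [0.67616628 0.25481542 1.14240664] [ 472 2093   30   20   25  262   25   12   64    9    0    0    0    0
    0]
cal all 4057 [ 0.52634974 -0.18089509  0.07036454] ((530.212158203125, -195.82952880859375), (252.19100952148438, 174.01805114746094), 0.8308893442153931)
blue 431 [0.59322651 0.17348509 0.01452069] ((543.0175170898438, 97.0735855102539), (290.3395690917969, 101.77725982666016), 55.61304473876953)
orange 0 [nan nan nan] ((0.0, 0.0), (0.0, 0.0), 0.0)
[]
brass 134 [ 0.49988352 -0.16862607  0.11851454] ((499.26318359375, -168.27407836914062), (9.323771476745605, 110.10054016113281), 4.980563163757324)<stdin>:18: RuntimeWarning: Mean of empty slice.
  ret = um.true_divide(
```

View pics/c1.png

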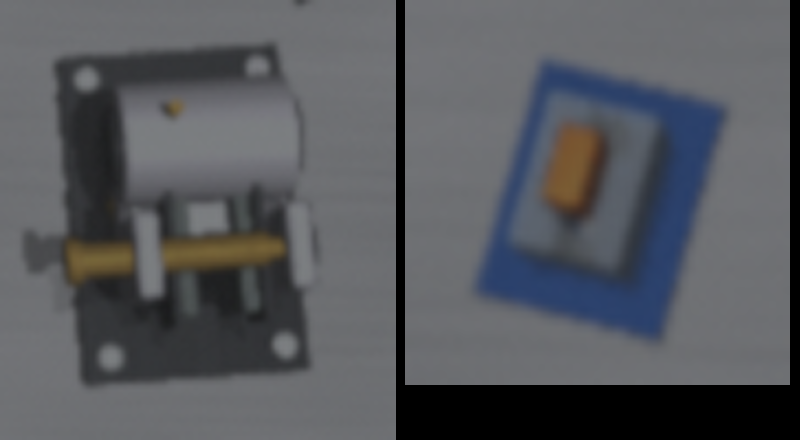

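View pics/c2.png

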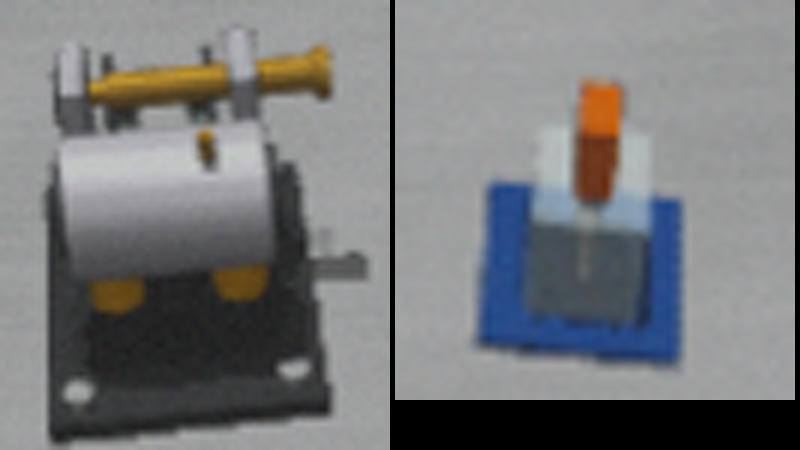

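Crops: foot plate corners at about (322,209), (372,205), (380,279), (329,282) in the top picture. The pin head sticks out toward world +y, and the groove is hidden behind the −y ear. Blue plate corners are at (200,194), (226,200), (216,234), (190,227). Next I fit the poses.

```bash
cat >> h.py <<'E'
from scipy.optimize import least_squares
def proj(n,P):
    m=arm.camera_model(n);T=np.array(m['world_to_cam']);r=cv2.Rodrigues(T[:3,:3])[0]
    return cv2.projectPoints(np.array(P,float),r,T[:3,3],np.array(m['K']),np.array(m['dist_coeffs'],float))[0].reshape(-1,2)
def tf(p,L):
    c,s=np.cos(p[2]),np.sin(p[2]);L=np.array(L,float)
    return np.c_[L[:,0]*c-L[:,1]*s+p[0],L[:,0]*s+L[:,1]*c+p[1],L[:,2]]
def fit(obs,x0):
    f=lambda p:np.concatenate([(proj(n,tf(p,L))-px).ravel() for n,L,px in obs])
    r=least_squares(f,x0);return r.x,r.fun.reshape(-1,2)
E
python3 - <<'E'
from h import *
# caliper plate: local corners order TL,TR,BR,BL in top image: +x+y, +x-y, -x-y, -x+y
tp=np.array([[55,62],[273,45],[308,368],[82,384]])/4.4+[310,195]-.4
L=[[.125,.065,.006],[.125,-.065,.012],[-.065,-.065,.012],[-.065,.065,.006]]
sc=np.array([[55,430],[330,405]])/6+[185,170]-.4
Ls=[[.125,-.065,.012],[.125,.065,.012]]
for nm,o in(('top',[('top',L,tp)]),('both',[('top',L,tp),('scene',Ls,sc)])):
    x,r=fit(o,[.5,-.18,0]);print(nm,x,r.round(1).tolist())
cal=x
bp=np.array([[140,60],[320,105],[255,340],[70,293]])/7+[180,185]-.4
rk=lambda h:[[.045,.035,h],[.045,-.035,h],[-.045,-.035,h],[-.045,.035,h]]
x,r=fit([('top',rk(.003),bp)],[.59,.17,-.3]);print('rack top',x,r.round(1).tolist())
sb=np.array([[488-395,183],[682-395,200],[680-395,355],[480-395,345]])/8+[320,195]-.4 # far -y, far +y, near +y, near -y
Lb=[[-.045,-.035,.004],[-.045,.035,.004],[.045,.035,.004],[.045,-.035,.004]]
x2,r=fit([('scene',Lb,sb)],x);print('rack scene',x2,r.round(1).tolist())
# handle top centre pix
hp=np.array([[575-405,165]])/7+[180,185]-.4
d=np.load('pics/top0.npy');print('handle',hp,world('top',d,hp))
t=cv2.imread('pics/top0.png').astype(int);C=cloud('top',d)
v,u=np.mgrid[0:420,0:560]
m=(u>195)&(u<215)&(v>198)&(v<220)&(C[...,2]>.065)&(C[...,2]<.09)
p=C[m];print('handle cloud',m.sum(),np.median(p,0),p.min(0),p.max(0),cv2.minAreaRect((p[:,:2]*1000).astype(np.float32)))
# pin cloud
m=(u>318)&(u<380)&(v>245)&(v<262)&(C[...,2]>.1)&(C[...,2]<.15)&(t[...,2]>t[...,0]+50)
p=C[m];c,s=np.cos(cal[2]),np.sin(cal[2]);q=p[:,:2]-cal[:2];l=np.c_[q@[c,s],q@[-s,c],p[:,2]]*1000
print('pin local',l.min(0),l.max(0))
for a in range(-70,90,10):
    k=(l[:,1]>=a)&(l[:,1]<a+10)
    if k.any():print(a,k.sum(),l[k].mean(0).round(1),l[k,2].max().round(1))
E
```

```text
top [ 0.50311427 -0.19163858  0.09945299] [[-0.4, -0.5], [0.3, -0.4], [0.1, 0.3], [-0.1, 0.5]]
both [ 0.50388073 -0.19163373  0.09705289] [[-0.3, -0.8], [0.5, -0.6], [0.1, 0.1], [-0.1, 0.1], [-0.7, -0.6], [0.7, -1.5]]
rack top [ 0.59997487  0.17866672 -0.22242953] [[-0.2, -0.1], [0.2, 0.1], [0.0, 0.1], [0.0, -0.0]]
rack scene [ 0.60096609  0.17774766 -0.2106139 ] [[0.1, -0.1], [-0.3, -0.2], [0.3, 0.7], [-0.0, -0.4]]
handle [[203.88571429 208.17142857]] [[0.59950089 0.17693927 0.07814282]]
handle cloud 79 [0.59989965 0.17845575 0.07804851] [0.58605523 0.17019306 0.06528231] [0.61428372 0.18773201 0.08303196] ((600.0623168945312, 178.99618530273438), (14.225239753723145, 27.52337646484375), 78.0381851196289)
pin local [ -6.48039165 -31.36136875 113.18164572] [  2.88310585  78.72156246 126.7442605 ]
-40 1 [ -1.8 -31.4 115. ] 115.0
-30 11 [ -1.4 -24.5 118.4] 121.5
-20 16 [ -1.6 -15.1 118.1] 120.8
-10 17 [ -2.   -5.2 118.4] 123.1
0 12 [ -1.8   5.4 118.6] 123.5
10 14 [ -1.4  15.2 118. ] 122.0
20 14 [ -2.   23.9 118.2] 121.9
40 2 [1.000e-01 4.910e+01 1.177e+02] 119.2
50 18 [ -1.8  55.1 117.8] 122.0
60 13 [ -2.5  65.2 118.3] 122.1
70 16 [ -1.4  75.1 121.2] 126.7
```

```bash
cat >> h.py <<'E'
CAL=np.array([.5033,-.1916,.098]);RK=np.array([.6002,.1786,-.217])
L2W=lambda x,y,z:tf(CAL,[[x,y,z]])[0]
DOWN=lambda yaw:[np.pi,0,yaw]
c_,s_=np.cos(CAL[2]),np.sin(CAL[2])
def loc(p): q=np.array(p)-[*CAL[:2],0]; return np.array([q[0]*c_+q[1]*s_,-q[0]*s_+q[1]*c_,q[2]])
E
python3 - <<'E'
from h import *
s=arm.read_state()
arm.servo_line([*s['tcp_pos'][:2],.32],feed=.25)
arm.grasp()
arm.goto(L2W(-.001,.125,.25),DOWN(CAL[2]))
arm.servo_line(L2W(-.001,.125,.098),feed=.2)
f0=arm.read_state()['force']
y=.110
arm.servo_line(L2W(-.001,y,.098),feed=.1)
big=0
while y>.045:
    y-=.001; arm.servo_line(L2W(-.001,y,.098),feed=.02)
    s=arm.read_state();f=s['force']-f0;fy=-f[0]*s_+f[1]*c_
    print(round(y,4),loc(s['tcp_pos']).round(4)[1],round(fy,1),end=' | ')
    if fy>12:break
arm.hold(.3);s=arm.read_state();f=s['force']-f0
print('\nend',loc(s['tcp_pos']),f,s['t'])
snap('top','top1');snap('scene','scene1')
E
```

```text
0.109 0.1092 -0.2 | 0.108 0.1081 0.5 | 0.107 0.1069 -0.1 | 0.106 0.1059 0.5 | 0.105 0.1049 -0.6 | 0.104 0.1039 -0.1 | 0.103 0.1029 -1.1 | 0.102 0.1019 0.8 | 0.101 0.1009 -0.9 | 0.1 0.0999 -0.4 | 0.099 0.099 0.1 | 0.098 0.0979 -0.0 | 0.097 0.0969 0.2 | 0.096 0.0959 -0.2 | 0.095 0.0949 0.0 | 0.094 0.0939 0.3 | 0.093 0.0929 0.2 | 0.092 0.0919 0.6 | 0.091 0.0909 0.5 | 0.09 0.0899 0.0 | 0.089 0.0889 0.5 | 0.088 0.0879 -0.6 | 0.087 0.0869 0.0 | 0.086 0.0859 0.5 | 0.085 0.0849 -0.6 | 0.084 0.0839 0.5 | 0.083 0.083 -0.3 | 0.082 0.0819 0.2 | 0.081 0.0809 -0.4 | 0.08 0.0799 -0.2 | 0.079 0.0789 -0.1 | 0.078 0.0779 -0.2 | 0.077 0.0769 0.3 | 0.076 0.0759 0.6 | 0.075 0.0749 -0.5 | 0.074 0.0739 -0.8 | 0.073 0.0729 -0.5 | 0.072 0.0719 -0.3 | 0.071 0.0709 -0.5 | 0.07 0.0699 -0.4 | 0.069 0.0689 0.1 | 0.068 0.0679 0.1 | 0.067 0.0669 -1.0 | 0.066 0.0659 0.3 | 0.065 0.0649 -0.0 | 0.064 0.0639 -0.2 | 0.063 0.0629 -0.5 | 0.062 0.0619 -1.2 | 0.061 0.0609 -0.0 | 0.06 0.0599 0.5 | 0.059 0.0589 -0.2 | 0.058 0.0579 -0.3 | 0.057 0.057 1.1 | 0.056 0.0559 -0.5 | 0.055 0.0549 0.2 | 0.054 0.0539 0.5 | 0.053 0.0529 0.0 | 0.052 0.0519 -0.2 | 0.051 0.0509 -0.4 | 0.05 0.0499 0.2 | 0.049 0.0489 -0.4 | 0.048 0.0479 -0.1 | 0.047 0.0469 -0.5 | 0.046 0.0459 -0.3 | 0.045 0.0449 -0.5 | 
end [-0.00098627  0.04503381  0.09801611] [ 0.3853024   0.70873645 -0.26046035] 21.45
```

Run:
```python
from h import *
t=cv2.imread('pics/top1.png');s=cv2.imread('pics/scene1.png')
o=np.zeros((450,800,3),np.uint8);o[:450,:400]=cv2.resize(t[190:302,300:400],(400,450));o[:,405:795]=cv2.resize(s[150:240,180:258],(390,450));cv2.imwrite('pics/c3.png',o)
print(arm.read_state()['grip_width'],arm.read_state()['tcp_rot'])
```

```text
0.0017618059708801378 [-3.14158630e+00 -2.49353595e-05  9.80648754e-02]
```

View pics/c3.png

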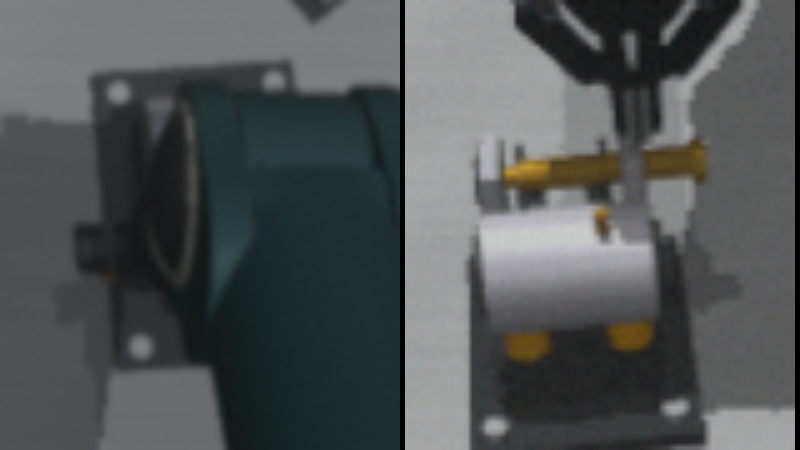

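Run:
```python
from h import *
p=arm.read_state()['tcp_pos'];print(p)
P=[p,p+[0,0,.019],p+[0,0,.073],L2W(0,.047,.125),L2W(0,.079,.108),L2W(.023,.047,.125),L2W(-.023,.047,.125)]
q=proj('scene',P);print(q.round(1).tolist(),((q-[180,150])*5+[405,0]).round().tolist())
d=np.load('pics/scene1.npy')
px=[((c-405)/5+180,v/5+150) for c,v in[(640,100),(640,120),(632,150),(632,180),(700,160),(655,160),(620,60)]]
print(world('scene',d,px).round(4));print([loc(a).round(4).tolist() for a in world('scene',d,px)])
```

```text
[ 0.49791704 -0.14687633  0.09801494]
[[227.7, 185.2], [227.2, 179.7], [225.8, 163.4], [227.7, 177.4], [239.3, 181.4], [228.3, 181.9], [227.1, 173.1]] [[643.0, 176.0], [641.0, 148.0], [634.0, 67.0], [644.0, 137.0], [701.0, 157.0], [646.0, 159.0], [641.0, 116.0]]
[[ 0.5078 -0.1444  0.1555]
 [ 0.5079 -0.1453  0.1424]
 [ 0.5087 -0.1512  0.1231]
 [ 0.5251 -0.1513  0.1138]
 [ 0.506  -0.1134  0.1128]
 [ 0.5028 -0.1391  0.1119]
 [ 0.5113 -0.1532  0.1838]]
[[0.0091, 0.0466, 0.1555], [0.0091, 0.0456, 0.1424], [0.0093, 0.0397, 0.1231], [0.0257, 0.0379, 0.1138], [0.0104, 0.0776, 0.1128], [0.0046, 0.0523, 0.1119], [0.0118, 0.0375, 0.1838]]
```

Run:
```python
from h import *
d=np.load('pics/scene1.npy');im=cv2.imread('pics/scene1.png')
for u in(225,227,229,231):
  for v in range(164,186):
    w=loc(world('scene',d,[(u,v)])[0]);print(u,v,(w*1000).round().astype(int).tolist(),im[v,u].tolist())
```

```text
225 164 [2, 43, 171] [33, 34, 32]
225 165 [12, 42, 174] [24, 26, 29]
225 166 [11, 42, 170] [29, 28, 28]
225 167 [4, 42, 163] [38, 38, 37]
225 168 [10, 41, 163] [57, 57, 57]
225 169 [2, 41, 155] [59, 57, 57]
225 170 [7, 41, 155] [62, 60, 60]
225 171 [7, 41, 151] [56, 57, 56]
225 172 [13, 40, 152] [63, 62, 62]
225 173 [10, 40, 147] [64, 65, 60]
225 174 [8, 40, 142] [65, 63, 63]
225 175 [9, 40, 140] [63, 64, 61]
225 176 [9, 40, 137] [69, 68, 66]
225 177 [8, 39, 133] [70, 69, 67]
225 178 [13, 39, 133] [68, 70, 67]
225 179 [5, 39, 124] [67, 66, 67]
225 180 [9, 39, 123] [76, 72, 73]
225 181 [16, 38, 124] [84, 80, 80]
225 182 [21, 38, 124] [95, 93, 92]
225 183 [23, 38, 122] [90, 88, 90]
225 184 [19, 37, 116] [89, 84, 87]
225 185 [24, 37, 116] [90, 85, 87]
227 164 [7, 48, 174] [28, 31, 26]
227 165 [11, 48, 172] [29, 29, 26]
227 166 [10, 47, 169] [26, 30, 27]
227 167 [7, 47, 164] [50, 47, 44]
227 168 [8, 47, 161] [62, 63, 59]
227 169 [10, 47, 159] [65, 64, 63]
227 170 [9, 47, 155] [66, 66, 62]
227 171 [6, 46, 150] [61, 62, 59]
227 172 [11, 46, 150] [60, 60, 57]
227 173 [13, 46, 148] [55, 56, 
[... 1267 characters left out ...]
 59, 164] [98, 95, 96]
231 167 [-260, 68, 0] [106, 106, 105]
231 168 [-254, 68, 0] [110, 107, 106]
231 169 [5, 58, 155] [108, 105, 104]
231 170 [3, 58, 150] [103, 103, 101]
231 171 [7, 57, 150] [96, 95, 94]
231 172 [8, 57, 147] [99, 97, 95]
231 173 [2, 57, 140] [92, 92, 91]
231 174 [5, 57, 138] [95, 96, 92]
231 175 [3, 57, 134] [101, 101, 98]
231 176 [-200, 64, 1] [118, 119, 116]
231 177 [-200, 63, -3] [140, 141, 139]
231 178 [-190, 63, -1] [135, 137, 135]
231 179 [-185, 62, -2] [83, 91, 96]
231 180 [2, 56, 117] [28, 59, 75]
231 181 [2, 55, 113] [30, 66, 85]
231 182 [4, 55, 111] [36, 72, 91]
231 183 [6, 55, 109] [33, 67, 84]
231 184 [6, 55, 106] [30, 58, 75]
231 185 [8, 54, 103] [64, 76, 84]
```

Run:
```python
from h import *
p=arm.read_state()['tcp_pos'];arm.servo_line([*p[:2],.2],feed=.25)
p,d=snap('scene','scene2');s=arm.read_state();print(s['tcp_pos'],s['grip_width'],s['t'],proj('scene',[s['tcp_pos']]))
cv2.imwrite('pics/c4.png',cv2.resize(p[110:210,170:290,::-1],None,fx=5,fy=5,interpolation=cv2.INTER_CUBIC))
```

```text
[ 0.49720204 -0.1468581   0.19941106] 0.0011101851680566028 22.1583 [[225.06833769 154.36049898]]
```

View pics/c4.png

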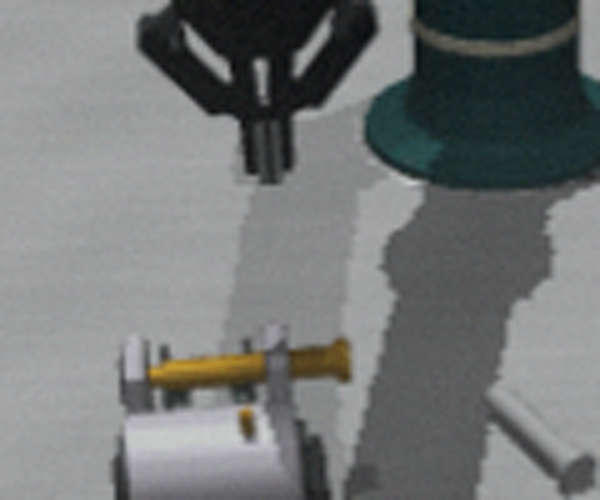

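Run:
```python
from h import *
d=np.load('pics/scene2.npy');im=cv2.imread('pics/scene2.png')
for u in(220,222,223,225,227):
  print(u,[(v,*(world('scene',d,[(u,v)])[0]*1000).round().astype(int).tolist()) for v in range(139,150)])
# start pose: fingers open in top0 picture? 
print(proj('top',[[.2115,-.6141,.2018]]),proj('scene',[[.2115,-.6141,.2018],[.2115,-.6141,.2308]]))
d=np.load('pics/scene0.npy')
C=cloud('scene',d)
m=(C[...,1]>-.70)&(C[...,1]<-.53)&(C[...,2]>.15)&(C[...,2]<.30)&(C[...,0]>.1)&(C[...,0]<.35)
print(m.sum(),(np.percentile(C[m],[0,2,10,50,98],axis=0)*1000).round())
```

```text
220 [(139, 505, -156, 251), (140, 504, -157, 248), (141, 507, -157, 246), (142, 506, -157, 243), (143, 504, -157, 238), (144, 505, -157, 236), (145, 72, -195, 0), (146, 79, -195, -1), (147, 92, -194, 2), (148, 89, -195, -4), (149, 102, -194, -1)]
222 [(139, 511, -151, 254), (140, 510, -151, 251), (141, 509, -151, 247), (142, 508, -151, 243), (143, 508, -152, 240), (144, 509, -152, 238), (145, 507, -152, 234), (146, 508, -152, 231), (147, 87, -187, -1), (148, 95, -187, -1), (149, 101, -187, -2)]
223 [(139, 508, -148, 252), (140, 508, -148, 249), (141, 509, -148, 247), (142, 510, -149, 244), (143, 506, -149, 239), (144, 508, -149, 237), (145, 510, -149, 236), (146, 506, -150, 230), (147, 1477, -73, 756), (148, 97, -183, 0), (149, 104, -183, 0)]
225 [(139, 508, -143, 252), (140, 507, -143, 248), (141, 508, -143, 246), (142, 507, -144, 243), (143, 508, -144, 240), (144, 511, -144, 239), (145, 506, -144, 233), (146, 506, -145, 230), (147, 86, -176, -2), (148, 94, -175, -2), (149, 104, -175, -1)]
227 [(139, 503, -138, 249), (140, 502, -138, 246), (141, 501, -138, 242), (142, 503, -139, 240), (143, 501, -139, 236), (144, 66, -169, 0), (145, 74, -168, 0), (146, 84, -168, 1), (147, 84, -168, -4), (148, 103, -167, 2), (149, 103, -168, -2)]
[[572.13346782 396.12313808]] [[ 87.83847642 117.01569972]
 [ 85.63659009 108.93019766]]
210 [[ 183. -680.  242.]
 [ 187. -677.  246.]
 [ 198. -668.  256.]
 [ 219. -647.  286.]
 [ 245. -546.  299.]]
```

The picture shows the physical fingertips at about row 147, z≈0.229, while the reported TCP is 0.199. The real tips are about 30 mm higher than the TCP says, so the fingers passed over the head. I'll correct for that and push again.

```bash
cat >> h.py <<'E'
OFF=.030  # measured: physical tips lie this much behind the reported TCP
def fy(f0): 
    f=arm.read_state()['force']-f0; return -f[0]*s_+f[1]*c_
E
python3 - <<'E'
from h import *
print(arm.tcp_to_grasp)
z=.100-OFF
arm.servo_line(L2W(-.001,.112,.2),feed=.25)
arm.servo_line(L2W(-.001,.112,z),feed=.25)
f0=arm.read_state()['force']
y=.112;log=[]
while y>.050:
    y-=.004 if y>.072 else .0007
    arm.servo_line(L2W(-.001,y,z),feed=.04)
    a=fy(f0);log.append((round(y*1000,1),round(a,1)))
    if a>11 and fy(f0)>11:break
    if y>.072 and a>11:break
print(log,arm.read_state()['t'])
print(loc(arm.read_state()['tcp_pos']))
snap('scene','scene3')
E
```

```text
0.0187
[(108.0, np.float64(-0.6)), (104.0, np.float64(-1.2)), (100.0, np.float64(-0.9)), (96.0, np.float64(-0.8)), (92.0, np.float64(1.0)), (88.0, np.float64(2.6)), (84.0, np.float64(2.0)), (80.0, np.float64(2.0)), (76.0, np.float64(1.8)), (72.0, np.float64(1.7)), (71.3, np.float64(3.3)), (70.6, np.float64(3.8)), (69.9, np.float64(3.3)), (69.2, np.float64(3.4)), (68.5, np.float64(2.7)), (67.8, np.float64(4.1)), (67.1, np.float64(6.5)), (66.4, np.float64(7.1)), (65.7, np.float64(9.0)), (65.0, np.float64(11.0))] 28.2417
[-0.00106323  0.06807045  0.06993062]
```

Run:
```python
from h import *
p=arm.read_state()['tcp_pos']
arm.servo_line(L2W(-.001,.1,.07),feed=.25)
arm.servo_line(L2W(-.001,.1,.19),feed=.35)
arm.open()
arm.goto([*RK[:2],.11],DOWN(RK[2]))
arm.servo_line([.6001,.1787,.022],feed=.15)
arm.grasp()
s=arm.read_state();print(s['tcp_pos'],s['grip_width'],s['grip_force'],s['force'],s['t'])
arm.servo_line([.6001,.1787,.15],feed=.2)
s=arm.read_state();print(s['grip_width'],s['force'],s['t'])
snap('top','top4');snap('scene','scene4')
```

```text
[0.60035565 0.1788181  0.0224252 ] 0.15126450693136403 58.9220005273819 [-0.70009498 -0.46536179  3.18169984] 32.4
0.15463219933708025 [-0.44613215 -0.64076557 -0.76299588] 33.1917
```

Run:
```python
from h import *
arm.goto(L2W(-.001,-.058,.165),DOWN(CAL[2]))
arm.servo_line(L2W(-.001,-.058,.133),feed=.1)
s=arm.read_state();print(loc(s['tcp_pos']),s['grip_width'],s['force'],s['t'])
a,_=snap('top','top5');b,_=snap('scene','scene5')
o=np.zeros((520,800,3),np.uint8);o[:,:600]=cv2.resize(b[140:205,180:255,::-1],(600,520),interpolation=cv2.INTER_CUBIC);o[:260,605:800]=cv2.resize(a[200:300,330:405,::-1],(195,260));cv2.imwrite('pics/c5.png',o)
f=lambda q:((proj('scene',[q])[0]-[180,140])*8).round()
print('groove',f(L2W(0,-.058,.108)),'earface',f(L2W(.0,-.047,.125)),'clip org',f(L2W(0,-.058,.140)),'pin end',f(L2W(0,-.07,.108)))
```

```text
[-0.00078243 -0.05739204  0.13267681] 0.15121226099010518 [-0.34757775 -0.61495755 -1.29822585] 35.3667
groove [ 90. 367.] earface [115. 324.] clip org [ 79. 292.] pin end [ 56. 371.]
```

View pics/c5.png

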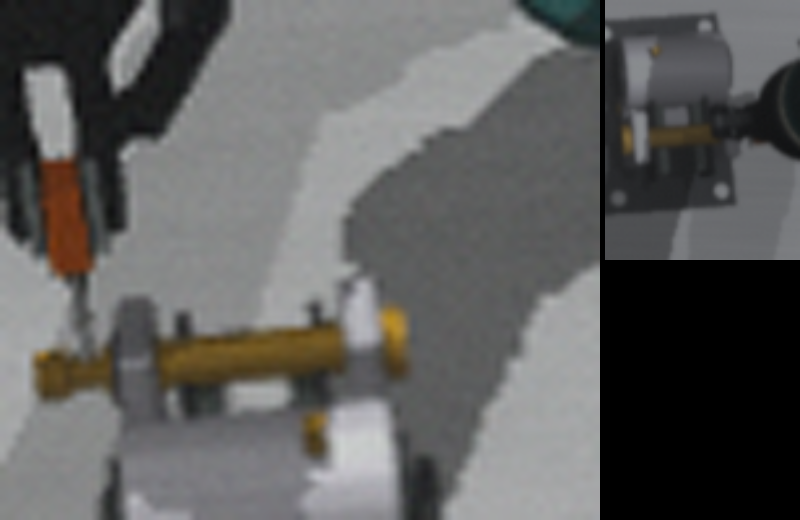

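The crop shows the pin home with its head against the ear at (395,340). The groove spans about (72–106, 367) and the clip legs hang right above it at about (83,350). I'm pressing slowly now.

Run:
```python
from h import *
D=.0066;f0=arm.read_state()['force'][2]
z=.133;log=[];pk=0;ok=0
def st():
    s=arm.read_state();F=s['force'][2]-f0;zc=s['tcp_pos'][2]+D
    return F,zc,(zc-(.108-max(0,F-1.5)/.8e3))*1000,s['t']
while z>.070:
    z-=.0015
    arm.servo_line(L2W(-.001,-.0577,z),feed=.012)
    F,zc,gap,t=st();pk=max(pk,F)
    log.append((round(z*1e3,1),round(zc*1e3,1),round(F,1),round(gap,1)))
    if F>23 or zc<.086 or t>50: break
    if gap<.8 and F>5:
        ok+=1
        if ok>=2: break
    else: ok=0
for l in log:print(*l,end=' | ')
for i in range(3):arm.hold(.1);print(np.round(st(),4))
a,d=snap('scene','scene6')
cv2.imwrite('pics/c6.png',cv2.resize(a[140:205,180:255,::-1],(600,520),interpolation=cv2.INTER_CUBIC))
print(loc(arm.read_state()['tcp_pos']))
```

```text
131.5 138.4 -0.9 30.4 | 130.0 136.5 -0.5 28.5 | 128.5 135.0 -1.5 27.0 | 127.0 133.5 0.2 25.5 | 125.5 132.0 -1.0 24.0 | 124.0 130.5 -0.2 22.5 | 122.5 129.0 -0.3 21.0 | 121.0 127.5 1.2 19.5 | 119.5 126.0 0.7 18.0 | 118.0 124.7 0.0 16.7 | 116.5 123.4 1.1 15.4 | 115.0 121.9 1.7 14.1 | 113.5 120.4 3.0 14.2 | 112.0 118.8 3.3 13.1 | 110.5 117.4 5.2 13.9 | 109.0 116.0 6.5 14.3 | 107.5 114.7 7.0 13.5 | 106.0 113.3 8.6 14.2 | 104.5 112.0 8.9 13.2 | 103.0 110.6 9.5 12.7 | 101.5 109.3 11.6 13.9 | 100.0 107.8 12.1 13.1 | 98.5 106.5 13.3 13.2 | 97.0 105.2 13.4 12.1 | 95.5 103.8 14.6 12.2 | 94.0 102.4 15.1 11.4 | 92.5 99.8 1.5 -8.1 | 91.0 98.3 8.5 -0.9 | 89.5 97.0 9.8 -0.6 | [ 8.4505  0.097  -2.3044 43.5417]
[ 9.6989  0.097  -0.7177 43.6417]
[ 9.0141  0.097  -1.5591 43.7417]
[-6.47147931e-05 -5.78976602e-02  9.04202117e-02]
```

View pics/c6.png

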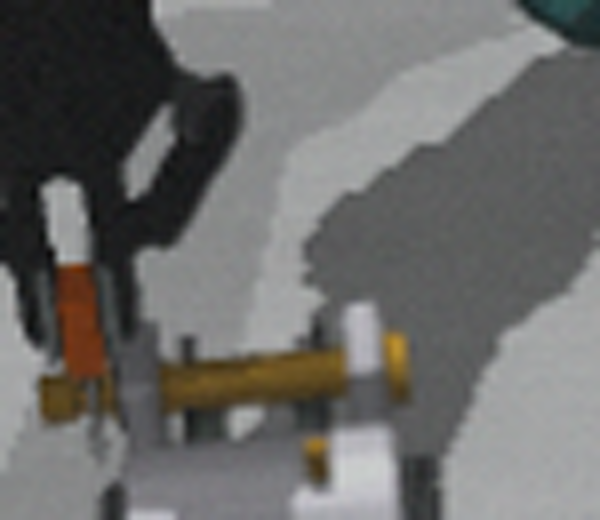

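The clip snapped past the bulge at 15 N, and its legs now reach past the pin at (98,440) with the handle just above it. I'll press a little more to be sure it's seated, ease up, and release.

Run:
```python
from h import *
q=arm.read_state();f=lambda:(arm.read_state()['tcp_pos'][2].round(4),arm.read_state()['force'][2].round(1))
for z in(.087,.0845,.082):
    arm.servo_line(L2W(-.0005,-.058,z),feed=.012);print(f())
    if arm.read_state()['force'][2]>17:break
arm.hold(.2);print(f())
arm.servo_line(L2W(-.0005,-.058,.1005),feed=.02);arm.hold(.1);print('eased',f())
arm.open()
p=arm.read_state()['tcp_pos'];arm.servo_line([*p[:2],.22],feed=.12)
print(arm.read_state()['t'])
a,d=snap('scene','scene7')
cv2.imwrite('pics/c7.png',cv2.resize(a[140:205,180:255,::-1],(600,520),interpolation=cv2.INTER_CUBIC))
g=lambda q:((proj('scene',[q])[0]-[180,140])*8).round()
print('handle top home',g(L2W(0.014,-.058,.156)),'bottom',g(L2W(0.014,-.058,.124)))
C=cloud('scene',d);m=(a[...,0]>a[...,2]+70)&(np.abs(C[...,1]-L2W(0,-.058,0)[1])<.03)&(C[...,2]>.122)&(C[...,2]<.18)
l=np.array([loc(x) for x in C[m]]);print(len(l),(np.percentile(l,[2,50,98],axis=0)*1000).round(1))
```

```text
(np.float64(0.088), np.float64(10.8))
(np.float64(0.0857), np.float64(13.1))
(np.float64(0.0835), np.float64(14.8))
(np.float64(0.0835), np.float64(13.4))
eased (np.float64(0.1002), np.float64(1.4))
48.1
handle top home [ 73. 274.] bottom [ 84. 352.]
58 [[-12.  -64.8 125.3]
 [ 11.7 -59.1 146.1]
 [ 16.  -53.1 157.1]]
```

View pics/c7.png

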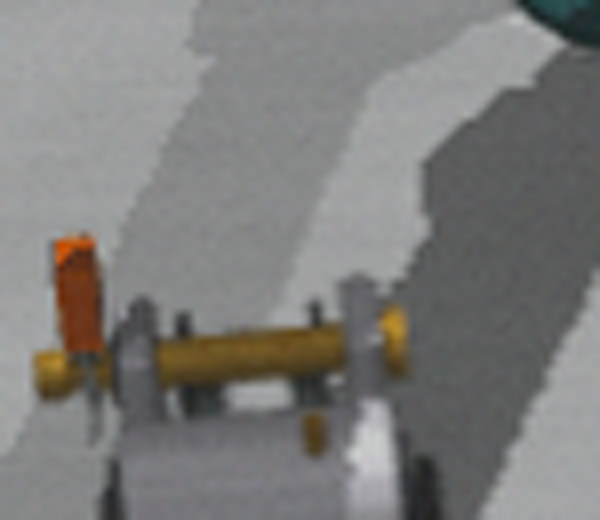

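The clip stands upright in the groove. Its handle bottom is at row 352, exactly where it should be when home, and the gripper is clear.

```bash
python3 -c "
from cell import arm
print(arm.hand_in())"
```

```text
the job is handed in; nothing more can be done
None
```

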